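# Scan the bolt bin's shelf label with the cordless scanner and park it

### The job

Take the cordless barcode scanner out of its charging base and scan the label of the yellow bin of hex bolts, and no other label: point the window straight at the middle of the barcode, square to the sloping label and about 10 cm away, and hold it still there for two seconds. Then set the scanner back in its charging base, fully seated as you found it, and leave everything else where it is.

Things in the scene. Friction and masses are not known exactly. Their poses are not given: they have to be found in the camera images.
- scanner_head (a point): Pistol-shaped cordless barcode scanner, 0.2 kg, parked nose down. This point: middle of its grey head, where to hold it, 75 mm from the nose face. Axes: z from nose to rear (up when parked), x away from the handle, y across. The head is 40 (x) x 46 (y) mm, flat-sided, from 30 to 105 mm from the nose face; grasp it from above across y. It reads by itself: no trigger to press.
- scanner_window (a point): Middle of the scanner's window, in the nose face: it looks along -z; how the handle is turned about that line does not matter for scanning. Same axes as scanner_head, which lies 75 mm along +z. The black nose hood is 44 (x) x 62 (y) mm, 22 mm high; above it an orange collar 54 mm wide (y), to 34 mm from the nose face.
- scanner_handle (a point): Middle of the scanner's handle, same axes as scanner_head. The handle is 30 mm wide (y), 34 mm thick; it leaves the head towards -x, rises 10 deg and ends 131 mm from the head's axis, 82 mm above the nose face. The centre of mass lies about 20 mm from the head's axis towards the handle.
- base_seat (a point): Charging base, black and grey, fixed, 172 x 98 mm. This point: middle of the floor of its nose pocket, 22 mm above the table, where scanner_window sits when parked (base and scanner axes then parallel). The pocket has 3 mm play on each side, straight walls 16 mm high and a flared mouth up to 54 mm above the table. The scanner goes in straight from above.
- base_saddle (a point): Saddle of the charging base, 92 mm from base_seat along the base's -x, which carries the handle when parked; this point is on its top, 80 mm above the table. Cheeks at its two sides reach 97 mm above the table, with 5 to 8 mm play for the handle.
- label_bolts: White barcode label, 82 wide x 42 mm, in a holder plate 92 x 50 x 4 mm on the front lip of the yellow bin of hex bolts (headed, about 70 mm long). The one to scan. It faces up and outwards from the bin's front, its normal 35 deg from vertical. Origin: middle of the label's face, 84 mm above the table; z = normal out of the face, x = up its slope (towards the bin), y = along its width.
- label_nuts: White barcode label, 82 wide x 42 mm, in a holder plate 92 x 50 x 4 mm on the front lip of the yellow bin of hex nuts. Not to be scanned. It faces up and outwards from the bin's front, its normal 35 deg from vertical. Origin: middle of the label's face, 84 mm above the table; z = normal out of the face, x = up its slope (towards the bin), y = along its width.
- label_washers: White barcode label, 82 wide x 42 mm, in a holder plate 92 x 50 x 4 mm on the front lip of the yellow bin of flat washers. Not to be scanned. It faces up and outwards from the bin's front, its normal 35 deg from vertical. Origin: middle of the label's face, 84 mm above the table; z = normal out of the face, x = up its slope (towards the bin), y = along its width.
- label_couplings: White barcode label, 82 wide x 42 mm, in a holder plate 92 x 50 x 4 mm on the front lip of the yellow bin of pipe couplings (steel tubes 54 mm across). Not to be scanned. It faces up and outwards from the bin's front, its normal 35 deg from vertical. Origin: middle of the label's face, 84 mm above the table; z = normal out of the face, x = up its slope (towards the bin), y = along its width.
- rack_front (a point): Middle of the front upper edge of the fixed grey steel rack, 290 (x) x 470 (y) x 50 mm high; on it four yellow bins side by side in any order, 115 mm apart, each 280 x 105 x 100 mm high with a 45 mm front lip, fronts towards the robot (the rack's -x). The labels overhang the rack's front by about 40 mm.
- coupling: Bystander: loose steel pipe coupling standing on end, 60 mm across, 55 mm high. Origin at the middle of its underside.
- wrench: Bystander: open-ended wrench 180 mm long lying flat, along its x.
- tape_measure: Bystander: yellow tape measure, 85 x 38 x 66 mm high. Origin at the middle of its underside.
- screw_box: Bystander: cardboard box 120 x 85 x 55 mm. Origin at the middle of its underside.
- spray_can: Bystander: spray can 58 mm across, 170 mm high. Origin at the middle of its underside.
- label_roll: Bystander: roll of blank labels 84 mm across, 50 mm high. Origin at the middle of its underside.
- big_bolt: Bystander: large steel hex bolt standing on its head, 38 mm across, 89 mm high. Origin at the middle of its underside.
There are look-alikes about, which are no part of the job. What is shaped like the part that bears scanner_head but green or purple is not meant. What is shaped like the part that bears base_seat but red is not meant.

How it is judged:
By the outcome, as a careful person would: the job done as asked, in the order asked, and still so for the second after the job is handed in, with the robot touching nothing.
It also fails if it takes over 54 s, if anything falls off the work surface, if the arm or the gripper's body presses on something with over 40 N, if the wrist force passes 120 N, or if a joint passes its speed limit or range.

### The arm

A 6-joint arm with a two-finger parallel gripper is mounted at the origin on the work surface. World frame = base frame: x ahead of the robot, y to its left, z up, the work surface at z = 0. Lengths are in m, angles in rad, forces in N, time in s.
With the tool pointing down it reaches from about 0.35 to 0.975 m from the base axis. Payload 4.9 kg.
Tool frame: the origin (TCP) lies on the centre line of the jaws, within the pads' length; the fingertips stand 14 mm ahead of it and the grasp point (between the pads) lies 5 mm behind it (manip.nose_length is the distance from the TCP to the fingertips, in m); z points along the fingers, y is the line along which they close (so a half turn about z gives the same grasp; the last joint's range is limited). The gripper opens to 85 mm and grips with 20 to 120 N. Pads are 22 mm wide; open, the fingers measure 114 mm over their backs; the gripper's body (76 mm by 85 mm) begins 54 mm behind the grasp point. The pads swing forward as they close: fully open they stand 13 mm farther back than shut.
Start: joints at [-1.319, 0.053, 1.613, -0, 1.476, -0.119], TCP at [0.226, -0.583, 0.209] pointing down, gripper open.
Joint ranges: [-3.01, 3.01], [-1.01, 2.22], [0.06, 2.58], [-1.02, 4.17], [0.09, 2.62], [-3.14, 3.14]. Speed limits (rad/s): [2.57, 2.57, 3.14, 3.14, 3.14, 3.14].

### API

Orientations are given as a unit quaternion [w, x, y, z].
In Python, from plant import manip, imaging gives the robot as it stands.
- The arm moves only by the tool play_rows, never from a script. Its argument "commands" is a list of rows, each a list of 6 numbers: the shift along the tool's x, y, z in mm, then the turn, a rotation vector about the tool's x, y, z in degrees. A call has 1 to 5 rows; each row shifts and turns the commanded pose from where the row before left it, along the tool's axes as they then stand; what a row does not reach is not made up. A row lasts 1/12 s, in which the tool goes at most 41.7 mm and 7.16 degrees, less where a joint would pass 70% of its speed; a pose out of reach is approached as far as the arm can. A call is refused whole if a number of a shift passes 41.7 or a number of a turn 7.16, either way. A call with a gripper value outside its range is refused whole. "hand" is the finger opening in mm, from 0 to 85.4, set as the call begins (left out, the last holds). The fingers move at their own pace and stop on an object; the grip force is fixed at half the most. Time passes only in rows, so rows that do not move let the fingers close. It gives the time, the measured TCP pose, the force, the opening and the grip force at its end, in the units of the state.
- manip.state(): the state, without advancing time (a new reading comes with each control period).
- imaging.grab_frame(name): name is "scene" or "side" or "wrist"; returns a dict with "image" (420x560x3 uint8, red, green, blue), "fx", "fy", "cx", "cy" (pixels), "R" (3x3) and "t" (3): a world point X has camera coordinates R X + t; the wrist camera has in their place "mount" (4x4, takes a point from camera to tool coordinates, whose origin is the TCP and whose axes are the flange's). Camera axes: x right, y down, z forward; pixel columns grow to the right and rows downward; lengths in m; the calibration is good to about 2 mm. The wrist camera is an equidistant fisheye: a pixel r from the principal point sees the ray r / f radians off the axis. A picture is of the moment at which its call begins: read the wrist's pose just before it. There is no depth.
- manip.job_done(): hands the job in; it is judged then, once.
The state is a dict: "time": time; "joint_pos": joint angles; "joint_vel": joint speeds; "joint_efforts": joint torques, N m; "tool_pos": TCP position; "tool_rot": TCP orientation; "contact_force": force on the tool from outside, world axes, zero at the start; "ft_torque": the same for the moment, N m; "gripper_width": opening from 0.0 (shut) to 1.0 (fully open); "grasp_force": force on a finger pad.
Only numpy, scipy, OpenCV 4.12 (cv2) and the standard library are available. Lean on these libraries where they do the work, as an engineer would, in place of code of your own. Each camera call takes 0.05 s, during which the arm holds its last target. There are 200 camera calls.

## Working session

There is one attempt and no reset: what is moved stays moved. The work goes in short steps, Python scripts to look and compute and a tool call to move; the robot and the scene stay as the last step left them, time stands still between calls to the robot, and variables do not carry over. Pictures are saved under pics/ and viewed, at most 13 in all, crops included, and the job is handed in when it is done.

Besides the shell and the picture viewer there is one more tool, called by a JSON object that holds its "api" and its "payload", one argument or row to a line. play_rows: Moves the arm, as the interface text tells. Its arguments: {"type":"object","properties":{"commands":{"type":"array","items":{"type":"array","items":{"type":"number"}}},"hand":{"type":"number"}},"required":["commands"]}

```bash
mkdir -p pics; python3 - <<'E'
from plant import manip, imaging
import cv2, numpy as np
s=manip.state(); print(s)
for n in ["scene","side","wrist"]:
    f=imaging.grab_frame(n); cv2.imwrite(f"pics/{n}0.png",f["image"][:,:,::-1])
    np.save(f"pics/{n}0.npy",f,allow_pickle=True)
    print({k:(np.round(v,4).tolist()) for k,v in f.items() if k!="image"})
a=cv2.imread("pics/scene0.png");b=cv2.imread("pics/side0.png")
E
```

```text
{'time': 0.0, 'joint_pos': array([-1.31898430e+00,  5.34009897e-02,  1.61431091e+00, -6.04559581e-07,
        1.47598985e+00, -1.19002070e-01]), 'joint_vel': array([-1.50934114e-03, -1.27387352e-03, -4.50348359e-04, -9.78586140e-04,
       -9.52497288e-05,  1.16316579e-04]), 'joint_efforts': array([ 1.22543795e-03, -3.93689311e+01, -3.70169914e+01, -1.00029918e-04,
        7.14125839e-03, -1.47912264e-06]), 'tool_pos': array([ 0.22631389, -0.58186364,  0.20812561]), 'tool_rot': array([-1.05220183e-03,  9.82860743e-01,  1.84346545e-01, -7.02758782e-05]), 'contact_force': array([-0.24671145,  0.22251786, -0.18113057]), 'ft_torque': array([0.04807888, 0.01537797, 0.03222448]), 'grasp_force': 0.0, 'gripper_width': 0.9992817072262573}
{'fx': 443.5201, 'fy': 443.5201, 'cx': 279.0796, 'cy': 206.5262, 'R': [[-0.0929, 0.9956, 0.0133], [0.7911, 0.0819, -0.6062], [-0.6046, -0.0458, -0.7952]], 't': [-0.0798, -0.34, 1.6728]}
{'fx': 446.2736, 'fy': 446.2736, 'cx': 282.2249, 'cy': 206.24, 'R': [[0.9841, -0.1765, 0.0207], [-0.1006, -0.6494, -0.7538], [0.1465, 0.7397, -0.6568]], 't': [-0.468, 0.1877, 1.6039]}
{'fx': 325.1923, 'fy': 325.1923, 'cx': 283.9897, 'cy': 203.4499, 'mount': [[-0.0005, -0.9445, -0.3284, 0.0858], [1.0, -0.0002, -0.0011, 0.0001], [0.001, -0.3284, 0.9445, -0.1656], [0.0, 0.0, 0.0, 1.0]]}
```

View pics/scene0.png

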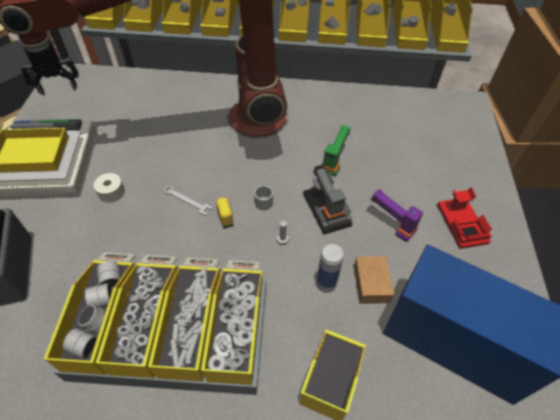

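View pics/side0.png

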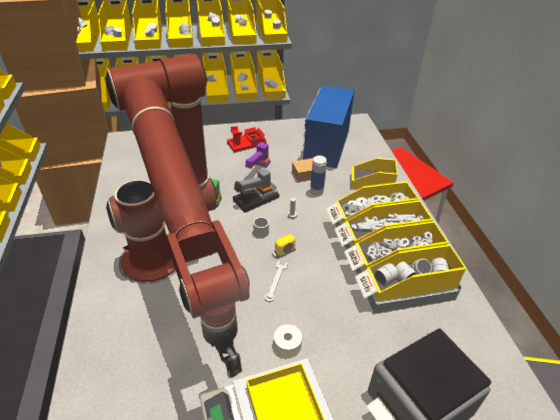

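```bash
python3 - <<'E'
import cv2,numpy as np
a=cv2.imread("pics/scene0.png");b=cv2.imread("pics/side0.png")
r=lambda i,x,y,w,h,W,H: cv2.resize(i[y:y+h,x:x+w],(W,H),interpolation=cv2.INTER_CUBIC)
top=np.hstack([r(a,295,155,66,80,330,400),r(b,225,160,94,80,470,400)])
cv2.imwrite("pics/c1.png",top)
cv2.imwrite("pics/c2.png",np.hstack([r(a,50,245,220,140,800,510)]))
E
```

```text
(no output)
```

View pics/c1.png

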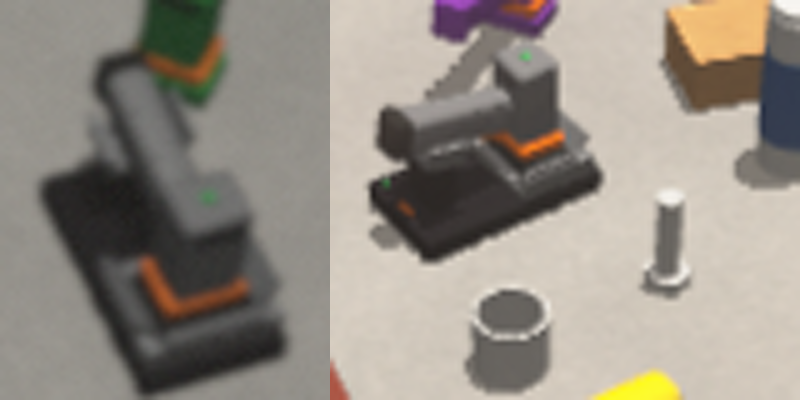

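View pics/c2.png

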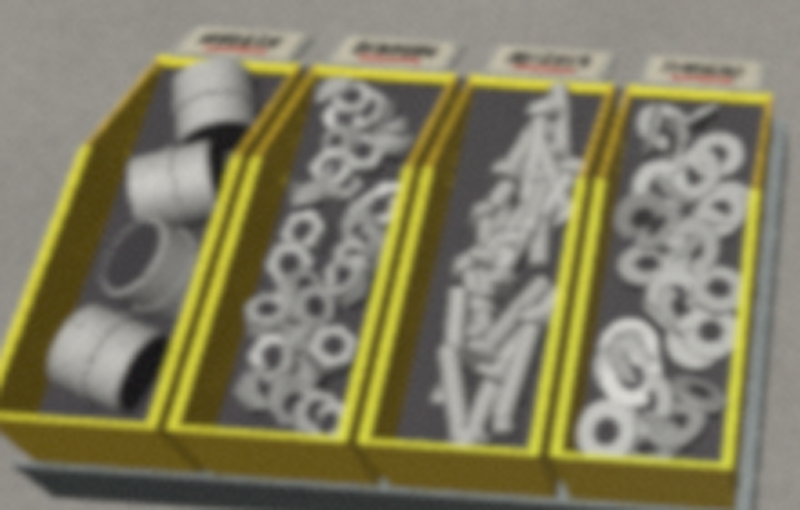

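Candidates: the scanner could be grey (325,190), green (337,150) or purple (400,210), and the base black (325,205) or red (465,215). I choose the grey scanner in the black base, and the close crop confirms it. Scene crop of the bins, left to right: couplings, nuts, bolts, washers. So the target label is the third, at about (201,261).

```bash
cat > h.py <<'E'
import numpy as np, cv2
from plant import manip, imaging
from scipy.spatial.transform import Rotation as Ro
def rot(q): return Ro.from_quat([q[1],q[2],q[3],q[0]])
def ray(f,p):
    d=f["R"].T@np.array([(p[0]-f["cx"])/f["fx"],(p[1]-f["cy"])/f["fy"],1]); return -f["R"].T@f["t"],d/np.linalg.norm(d)
def wray(f,p,s):
    u=np.array([p[0]-f["cx"],p[1]-f["cy"]])/f["fx"]; th=np.hypot(*u)
    d=np.r_[u/th*np.sin(th),np.cos(th)] if th>1e-9 else np.array([0,0,1.]); M=f["mount"]; R=rot(s["tool_rot"]).as_matrix()
    return s["tool_pos"]+R@M[:3,3], R@M[:3,:3]@d
def wproj(f,X,s):
    M=f["mount"];R=rot(s["tool_rot"]).as_matrix()
    c=M[:3,:3].T@(R.T@(np.array(X)-s["tool_pos"])-M[:3,3]); th=np.arctan2(np.hypot(c[0],c[1]),c[2])
    return np.array([f["cx"],f["cy"]])+f["fx"]*th*c[:2]/np.hypot(c[0],c[1])
def onz(r,z): o,d=r; return o+d*(z-o[2])/d[2]
def tri(*rs):
    A=sum(np.eye(3)-np.outer(d,d) for o,d in rs); b=sum((np.eye(3)-np.outer(d,d))@o for o,d in rs)
    x=np.linalg.solve(A,b); return x,[np.linalg.norm(np.cross(x-o,d)) for o,d in rs]
def load(n): return np.load(f"pics/{n}.npy",allow_pickle=True).item()
def grab(n,name):
    s=manip.state(); f=imaging.grab_frame(n); np.save(f"pics/{name}.npy",f,allow_pickle=True); cv2.imwrite(f"pics/{name}.png",f["image"][:,:,::-1]); np.save(f"pics/{name}_s.npy",s,allow_pickle=True); return f,s
def move(tp,Rt,s=None):
    """shift in tool axes mm, rotvec deg tool"""
    s=s or manip.state(); R=rot(s["tool_rot"])
    return np.round(R.inv().apply(np.array(tp)-s["tool_pos"])*1e3,1), np.round(np.degrees((R.inv()*Rt).as_rotvec()),1)
E
python3 - <<'E'
from h import *
a=load("scene0");b=load("side0")
print(tri(ray(a,(336.6,194.4)),ray(b,(264.4,171.4))))
for (p,n) in [((336.6,194.4),a),((264.4,171.4),b)]: print(onz(ray(n,p),.127))
# handle end top approx
print("saddle-ish",onz(ray(a,(295+135/5,155+75/5)),.12),onz(ray(b,(225+70/5,160+115/5)),.12))
# labels
for f,box in [(a,(90,245,180,30)),(b,(320,195,65,110))]:
    x,y,w,h=box; im=f["image"][y:y+h,x:x+w].astype(int)
    m=((im.min(2)>165)&(im.max(2)-im.min(2)<40)).astype(np.uint8)
    n,l,st,c=cv2.connectedComponentsWithStats(m)
    for i in range(1,n):
        if st[i,4]>15: 
            q=c[i]+[x,y]; print(st[i,4],np.round(q,1),onz(ray(f,q),.084))
E
```

```text
(array([0.4518152 , 0.28841832, 0.12632531]), [np.float64(0.0003937690293382046), np.float64(0.00039376902933831545)])
[0.4528037  0.28811895 0.127     ]
[0.45148021 0.28802587 0.127     ]
saddle-ish [0.35585731 0.24312155 0.12      ] [0.34320952 0.23695697 0.12      ]
109 [106.1 268. ] [ 0.73279751 -0.3138169   0.084     ]
2808 [337.  260.5] [ 0.62757477 -0.1870749   0.084     ]
227 [365.2 201.5] [0.81885862 0.09325312 0.084     ]
203 [371.1 223.4] [ 0.80100561 -0.03001881  0.084     ]
16 [353.9 225.7] [ 0.73443988 -0.0318304   0.084     ]
138 [375.4 250.2] [ 0.77166246 -0.16215471  0.084     ]
34 [382.1 269.5] [ 0.7649716  -0.24927192  0.084     ]
```

{"api": "play_rows", "payload": {
  "commands": [
    [29,-24,-9,0,0,0],
    [29,-24,-9,0,0,0],
    [29,-24,-9,0,0,0],
    [29,-24,-9,0,0,0],
    [29,-24,-9,0,0,0]
  ]
}}

```text
time: 0.57
tool_pos: [0.3185, -0.4164, 0.2543]
tool_rot: [-0.0, 0.983, 0.184, -0.0]
contact_force: [0.9, -0.3, -0.5]
gripper_width: 0.999
grasp_force: 0.0
```

{"api": "play_rows", "payload": {
  "commands": [
    [29,-24,-9,0,0,0],
    [29,-24,-9,0,0,0],
    [29,-24,-9,0,0,0],
    [29,-24,-9,0,0,0],
    [29,-24,-9,0,0,0]
  ]
}}

```text
time: 0.98
tool_pos: [0.4101, -0.2519, 0.2996]
tool_rot: [-0.0, 0.983, 0.184, 0.0]
contact_force: [0.5, -0.4, 0.9]
gripper_width: 1.002
grasp_force: 0.0
```

{"api": "play_rows", "payload": {
  "commands": [
    [29,-24,-9,0,0,0],
    [29,-24,-9,0,0,0],
    [29,-24,-9,0,0,0],
    [29,-24,-9,0,0,0],
    [14,-12,-5,0,0,0]
  ]
}}

```text
time: 1.4
tool_pos: [0.4931, -0.1026, 0.3414]
tool_rot: [-0.0, 0.983, 0.186, 0.001]
contact_force: [-0.0, -0.7, -0.2]
gripper_width: 1.0
grasp_force: 0.0
```

{"api": "play_rows", "payload": {
  "commands": [
    [0,0,0,0,0,0],
    [0,0,0,0,0,0]
  ]
}}

```text
time: 1.57
tool_pos: [0.492, -0.1053, 0.3403]
tool_rot: [0.0, 0.983, 0.185, -0.0]
contact_force: [-0.3, -0.4, 0.3]
gripper_width: 1.001
grasp_force: 0.0
```

```bash
python3 - <<'E'
from h import *
f,s=grab("wrist","w1"); print(s["tool_pos"],s["joint_vel"].max())
im=cv2.imread("pics/w1.png")
print(wproj(f,[.735,-.03,.084],s))
cv2.imwrite("pics/w1b.png",cv2.resize(im,(800,600)))
E
```

```text
[ 0.49198089 -0.10532107  0.3403018 ] 0.02095667776580495
[298.50746214 -28.52333022]
```

View pics/w1b.png

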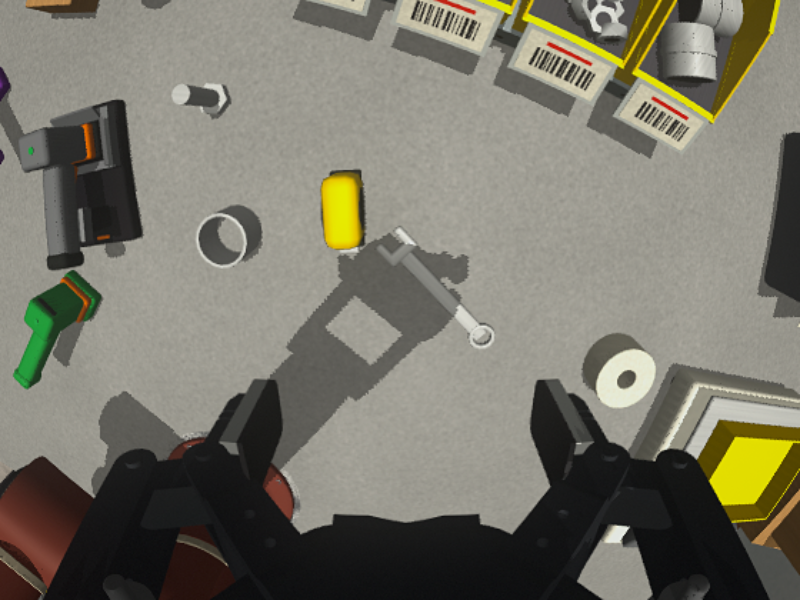

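The wrist view shows bin labels from right to left (800 px scale): couplings (657,112), nuts (555,65), bolts (447,22), washers cut off. The scanner is at (60,150). I'll move closer to see the bolts label in full.

{"api": "play_rows", "payload": {
  "commands": [
    [30,-20,0,0,0,0],
    [30,-20,0,0,0,0],
    [30,-20,0,0,0,0],
    [0,0,0,0,0,0],
    [0,0,0,0,0,0]
  ]
}}

```text
time: 2.03
tool_pos: [0.5538, -0.0178, 0.3391]
tool_rot: [-0.0, 0.983, 0.185, -0.001]
contact_force: [-0.7, -0.2, -0.5]
gripper_width: 1.004
grasp_force: 0.0
```

```bash
python3 - <<'E'
from h import *
f,s=grab("wrist","w2"); print(s["tool_pos"],s["joint_vel"].max())
im=cv2.imread("pics/w2.png"); i=im.astype(int)
m=((i.min(2)>150)&(i.max(2)-i.min(2)<40)).astype(np.uint8)*255
m[250:]=0
red=((i[:,:,2]>150)&(i[:,:,1]<90)&(i[:,:,0]<90)).astype(np.uint8)
n,l,st,c=cv2.connectedComponentsWithStats(red)
for k in range(1,n):
    if st[k,4]>20: print("red",np.round(c[k],1),st[k],np.round(onz(wray(f,c[k],s),.095),4))
m=cv2.morphologyEx(m,cv2.MORPH_CLOSE,np.ones((7,7)))
cs,_=cv2.findContours(m,cv2.RETR_EXTERNAL,cv2.CHAIN_APPROX_NONE)
for c in cs:
    if cv2.contourArea(c)>300: r=cv2.minAreaRect(c); print(np.round(r[0]),np.round(r[1]),r[2],np.round(onz(wray(f,r[0],s),.084),4))
cv2.imwrite("pics/w2b.png",cv2.resize(im,(800,600)))
E
```

```text
[ 0.55383615 -0.0177524   0.33910599] 0.011398581458419753
red [274.5  38.9] [258  33  35  13  87] [0.6951 0.0501 0.095 ]
red [361.3  71.3] [345  64  34  16  77] [ 0.6984 -0.0646  0.095 ]
red [436.6 106.6] [424 100  27  15  62] [ 0.7017 -0.1781  0.095 ]
red [496.8 140.4] [487 134  21  14  49] [ 0.7051 -0.2936  0.095 ]
[261. 235.] [44. 31.] 29.744882583618164 [ 0.4397 -0.0261  0.084 ]
[ 36. 184.] [ 72. 129.] 0.0 [0.377  0.3609 0.084 ]
[520. 106.] [21. 36.] 5.44033145904541 [ 0.7761 -0.3191  0.084 ]
[536.  68.] [25. 38.] 0.0 [ 0.85   -0.3268  0.084 ]
[468.  43.] [ 45. 106.] 19.17900848388672 [ 0.8128 -0.1938  0.084 ]
[463.  13.] [20. 37.] 26.56505012512207 [ 0.85   -0.1696  0.084 ]
[307.  15.] [22. 30.] 39.47246170043945 [0.7413 0.0248 0.084 ]
[280. 124.] [249. 559.] 90.0 [0.5949 0.005  0.084 ]
[82.  8.] [17. 33.] 90.0 [0.6693 0.3402 0.084 ]
```

View pics/w2b.png

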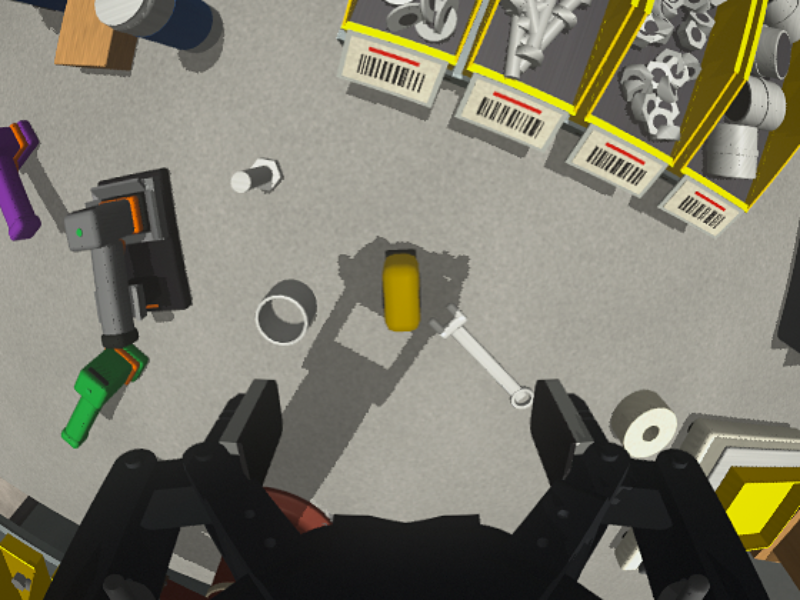

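The four labels are clear, at (390,72) washers, (508,115) bolts, (615,160) nuts and (700,205) couplings. Next I refine the bolts label and get the scanner's measurements from this same frame.

```bash
python3 - <<'E'
from h import *
f=load("w2"); s=np.load("pics/w2_s.npy",allow_pickle=True).item()
i=f["image"].astype(int); g=i.min(2)
yaw=np.arctan2(.01,.3437); print("yaw",np.degrees(yaw))
n=np.array([-np.sin(.6109)*np.cos(yaw),-np.sin(.6109)*np.sin(yaw),np.cos(.6109)])
ux=np.array([np.cos(.6109)*np.cos(yaw),np.cos(.6109)*np.sin(yaw),np.sin(.6109)]); uy=np.cross(n,ux)
x0,y0,x1,y1=316,48,398,108
c=i[y0:y1,x0:x1]; print(np.percentile(c.min(2),[5,25,50,75,95]))
m=((c.min(2)>175)&(c[:,:,0]-c[:,:,2]<60)).astype(np.uint8)
m=cv2.morphologyEx(m,cv2.MORPH_CLOSE,np.ones((5,5)))
cs,_=cv2.findContours(m,cv2.RETR_EXTERNAL,cv2.CHAIN_APPROX_NONE)
k=max(cs,key=cv2.contourArea); print(cv2.contourArea(k))
P0=np.array([.69,-.065,.084])
for _ in range(3):
    def pl(p): o,d=wray(f,p,s); return o+d*((P0-o)@n)/(d@n)
    q=np.array([pl(np.array(p[0],float)+[x0,y0])-P0 for p in k])
    a,b=q@ux,q@uy; lim=[a.min(),a.max(),b.min(),b.max()]
    print(np.round(lim,4),np.round([np.percentile(a,[10,90]),np.percentile(b,[10,90])],4))
    rr=cv2.minAreaRect(np.float32(np.c_[a,b]*1e3)); print(rr)
    red=pl((361.3,71.3))-P0; dk=np.argwhere((c.max(2)<90)&(cv2.erode(cv2.morphologyEx(m,cv2.MORPH_CLOSE,np.ones((11,11))),np.ones((5,5)))>0))
    dq=np.array([pl(p[::-1]+[x0,y0])-P0 for p in dk]); print("red",red@ux,red@uy,"bar",dq.mean(0)@ux,dq.mean(0)@uy)
    P0=P0+ux*rr[0][0]/1e3+uy*rr[0][1]/1e3; o=wray(f,(361,80),s)[0]
    # slide along viewing ray to z=.084
    d=P0-o; P0=o+d*(.084-o[2])/d[2]
    print("P0",P0)
def C(p): return np.array(p)*.7
print("LED",onz(wray(f,C((79,232)),s),.127),"handle end",onz(wray(f,C((118,325)),s),.115))
cv2.imwrite("pics/lab.png",cv2.resize(np.hstack([c[:,:,::-1].astype(np.uint8),cv2.merge([m*255]*3)]),None,fx=4,fy=4,interpolation=cv2.INTER_NEAREST))
E
```

```text
yaw 1.6665586337082638
[  0.  90. 137. 171. 189.]
1659.0
[-0.0246  0.0183 -0.0437  0.0394] [[-0.0237  0.0177]
 [-0.0421  0.0384]]
((-3.1829586029052734, -2.0643157958984375), (83.11370849609375, 42.8177490234375), 89.84414672851562)
red 0.011126156553542547 -0.0007800081476098913 bar -0.005702869250941606 -0.0022307093021233376
P0 [ 0.68722383 -0.06679132  0.084     ]
[-0.0213  0.0214 -0.0414  0.0413] [[-0.0205  0.0208]
 [-0.0398  0.0403]]
((0.0, 0.0), (82.75443267822266, 42.632659912109375), 89.8441390991211)
red 0.01424726206430277 0.0012787560541862386 bar -0.002509017992284672 -0.0001656742477130662
P0 [ 0.68722383 -0.06679132  0.084     ]
[-0.0213  0.0214 -0.0414  0.0413] [[-0.0205  0.0208]
 [-0.0398  0.0403]]
((0.0, 0.0), (82.75443267822266, 42.632659912109375), 89.8441390991211)
red 0.01424726206430277 0.0012787560541862386 bar -0.002509017992284672 -0.0001656742477130662
P0 [ 0.68722383 -0.06679132  0.084     ]
LED [0.45051943 0.29086712 0.127     ] handle end [0.3604855  0.23421125 0.115     ]
```

{"api": "play_rows", "payload": {
  "commands": [
    [-2,-38,5,0,0,0],
    [-2,-38,5,0,0,0],
    [-2,-38,5,0,0,0],
    [-2,-38,5,0,0,0],
    [-2,-38,5,0,0,0]
  ]
}}

```text
time: 2.5
tool_pos: [0.4748, 0.1552, 0.3151]
tool_rot: [0.0, 0.983, 0.182, 0.0]
contact_force: [0.6, 0.4, 0.1]
gripper_width: 0.999
grasp_force: 0.0
```

{"api": "play_rows", "payload": {
  "commands": [
    [-2,-38,5,0,0,0],
    [-2,-38,5,0,0,0],
    [-2,-38,5,0,0,0],
    [0,0,0,0,0,0],
    [0,0,0,0,0,0]
  ]
}}

```text
time: 2.92
tool_pos: [0.4282, 0.2597, 0.2999]
tool_rot: [0.0, 0.983, 0.185, -0.0]
contact_force: [-1.2, 0.3, -0.3]
gripper_width: 0.997
grasp_force: 0.0
```

```bash
python3 - <<'E'
from h import *
f,s=grab("wrist","w3"); print(s["tool_pos"],s["joint_vel"].max(),s["gripper_width"])
print(wproj(f,[.451,.29,.127],s)*800/560)
cv2.imwrite("pics/w3b.png",cv2.resize(cv2.imread("pics/w3.png"),(800,600),interpolation=cv2.INTER_CUBIC))
E
```

```text
[0.42822312 0.25965551 0.29990337] 0.0008672385559655058 0.9973896634992444
[378.70758377 208.04919702]
```

View pics/w3b.png

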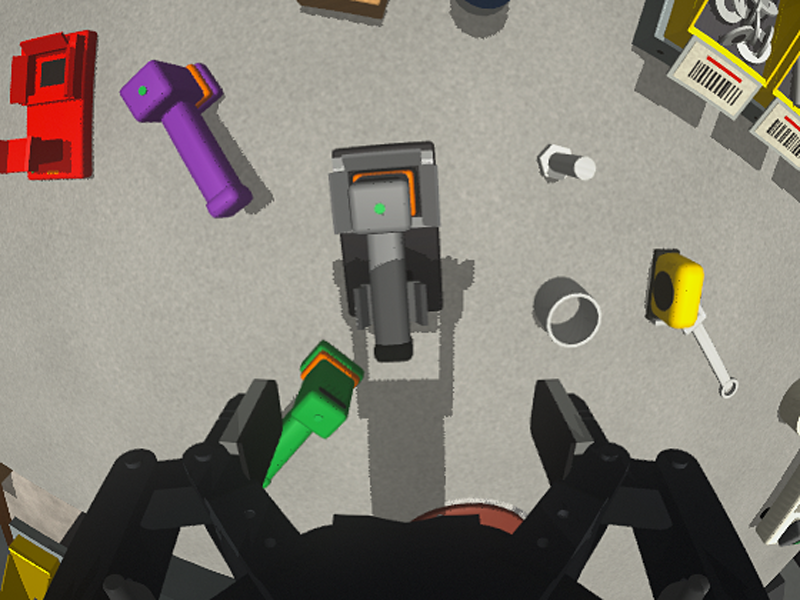

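```bash
python3 - <<'E'
from h import *
f=load("w3"); s=np.load("pics/w3_s.npy",allow_pickle=True).item()
i=f["image"].astype(int)
print(i[150:162:4,250:284:6].tolist(), i[168:180:5,262:284:6].tolist())
P=lambda p,z=.127: onz(wray(f,np.array(p)*.7,s),z)
cs=np.array([P(p) for p in [(350,183),(407,179),(411,231),(355,235)]])
print("head",cs.mean(0),np.degrees(np.arctan2(*(cs[3]-cs[2])[1::-1]))-90,np.linalg.norm(np.diff(cs,axis=0),axis=1))
L=P((378.5,208.5)); H=P((393,352),.122); print("LED",L,"handle",H,np.degrees(np.arctan2(*(L-H)[1::-1])))
# base edge: right side long edge on base top ~?
for z in (.0,.02): 
  a,b=P((434,147),z),P((441,308),z); print("base edge",a,b,np.degrees(np.arctan2(*(a-b)[1::-1])))
  a,b=P((332,150),z),P((434,147),z); print(np.linalg.norm(a-b),np.degrees(np.arctan2(*(b-a)[1::-1]))+90)
# orange collar at 34+22 => z .056
m=((i[:,:,0]>170)&(i[:,:,1]>70)&(i[:,:,1]<150)&(i[:,:,2]<90)).astype(np.uint8); m[:, :230]=0; m[170:]=0
p=np.argwhere(m)[:,::-1]; q=np.array([onz(wray(f,u.astype(float),s),.056)[:2] for u in p])
print("orange",len(q),cv2.minAreaRect(np.float32(q*1e3)))
E
```

```text
[[[150, 150, 145], [149, 149, 145], [151, 148, 145], [119, 115, 114], [150, 149, 144], [149, 149, 144]], [[145, 146, 142], [146, 146, 143], [146, 146, 142], [146, 146, 142], [146, 147, 143], [146, 146, 142]], [[140, 141, 136], [144, 145, 141], [145, 146, 142], [144, 145, 141], [145, 145, 142], [140, 140, 136]]] [[[143, 142, 139], [151, 152, 147], [156, 157, 153], [96, 97, 94]], [[140, 140, 137], [151, 151, 148], [156, 156, 153], [103, 103, 102]], [[136, 136, 133], [149, 150, 146], [155, 154, 150], [111, 110, 107]]]
head [0.45215133 0.28891818 0.127     ] 25.22186046918172 [0.04164561 0.03892132 0.04190607]
LED [0.45062981 0.29002441 0.127     ] handle [0.34287515 0.2378727  0.122     ] 25.82631612282575
base edge [0.50719961 0.26063841 0.        ] [0.35241927 0.18953308 0.        ] 24.6738187823191
0.10131364808294693 22.41388774316229
base edge [0.50724504 0.26194048 0.02      ] [0.35911498 0.19389025 0.02      ] 24.673818782319103
0.09696061341395329 22.413887743162263
orange 141 ((622.5455322265625, 126.14193725585938), (197.69395446777344, 497.5768127441406), 26.749021530151367)
```

The scanner head centre is (0.452, 0.289) with yaw 25°. I align over it and go down part way.

{"api": "play_rows", "payload": {
  "commands": [
    [32.8,-18.7,0,0,0,-3.7],
    [0,0,35,0,0,0],
    [0,0,35,0,0,0],
    [0,0,35,0,0,0],
    [0,0,15,0,0,0]
  ]
}}

```text
time: 3.38
tool_pos: [0.4516, 0.2859, 0.175]
tool_rot: [0.001, 0.977, 0.214, -0.004]
contact_force: [-0.5, -0.5, -0.0]
gripper_width: 0.999
grasp_force: 0.0
```

{"api": "play_rows", "payload": {
  "commands": [
    [0,0,0,0,0,0],
    [0,0,0,0,0,0]
  ]
}}

```text
time: 3.55
tool_pos: [0.4533, 0.2874, 0.18]
tool_rot: [0.0, 0.977, 0.214, -0.001]
contact_force: [0.8, 0.5, 0.6]
gripper_width: 1.0
grasp_force: 0.0
```

```bash
python3 - <<'E'
from h import *
f,s=grab("wrist","w4"); 
print(s["tool_pos"],s["gripper_width"])
R=Ro.from_euler('z',25,degrees=True)*Ro.from_euler('x',180,degrees=True)
print(move([.452,.289,.092],R,s), wproj(f,[.452,.289,.127],s)*800/560)
cv2.imwrite("pics/w4b.png",cv2.resize(cv2.imread("pics/w4.png"),(800,600),interpolation=cv2.INTER_CUBIC))
E
```

```text
[0.45333366 0.28742706 0.1799853 ] 0.99992684627923
(array([-0.4, -2. , 88. ]), array([ 0. ,  0.1, -0.2])) [401.9966035  309.84773644]
```

View pics/w4b.png

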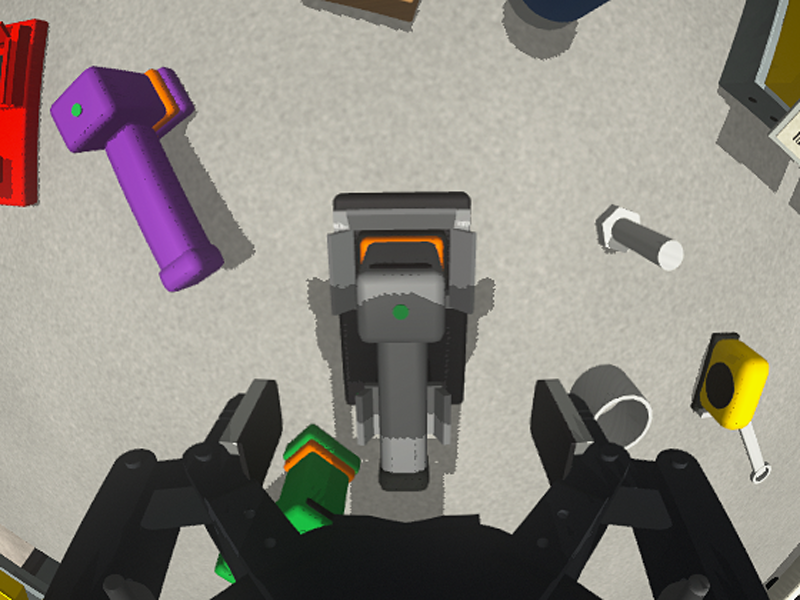

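The head top is centred at (401,311), matching the prediction (402,310), and it is square to the jaws. Descend and grip.

{"api": "play_rows", "payload": {
  "commands": [
    [0,-2,25,0,0,0],
    [0,0,25,0,0,0],
    [0,0,25,0,0,0],
    [0,0,13,0,0,0],
    [0,0,0,0,0,0]
  ]
}}

```text
time: 4.02
tool_pos: [0.4512, 0.2903, 0.0909]
tool_rot: [0.0, 0.976, 0.216, -0.001]
contact_force: [-0.4, -0.1, 0.7]
gripper_width: 0.996
grasp_force: 0.0
```

{"api": "play_rows", "payload": {
  "commands": [
    [0,0,0,0,0,0],
    [0,0,0,0,0,0],
    [0,0,0,0,0,0],
    [0,0,0,0,0,0],
    [0,0,0,0,0,0]
  ],
  "hand": 35
}}

```text
time: 4.43
tool_pos: [0.454, 0.2918, 0.0953]
tool_rot: [-0.0, 0.976, 0.216, 0.003]
contact_force: [0.9, -1.3, 5.1]
gripper_width: 0.516
grasp_force: 61.7
```

{"api": "play_rows", "payload": {
  "commands": [
    [0,0,0,0,0,0],
    [0,0,0,0,0,0],
    [0,0,0,0,0,0]
  ]
}}

```text
time: 4.68
tool_pos: [0.454, 0.2918, 0.0953]
tool_rot: [-0.0, 0.976, 0.216, 0.003]
contact_force: [0.5, -1.0, 5.0]
gripper_width: 0.513
grasp_force: 61.6
```

Gripped at 61 N. I record the seated pose and lift straight up.

```bash
python3 - <<'E'
from h import *
s=manip.state(); np.save("seat.npy",s,allow_pickle=True); print(s["tool_pos"],s["tool_rot"],s["ft_torque"],s["joint_pos"])
E
```

```text
[0.45401239 0.29184196 0.09529022] [-1.81927696e-04  9.76389049e-01  2.16003060e-01  2.65892780e-03] [-0.16388386 -0.1656361  -0.0179994 ] [ 4.33828747e-01 -5.53036794e-02  1.91781677e+00 -8.20852245e-04
  1.27380747e+00  1.56942360e+00]
```

{"api": "play_rows", "payload": {
  "commands": [
    [0,0,-10,0,0,0],
    [0,0,-15,0,0,0],
    [0,0,-20,0,0,0],
    [0,0,-25,0,0,0],
    [0,0,-30,0,0,0]
  ]
}}

```text
time: 5.1
tool_pos: [0.4501, 0.2906, 0.1915]
tool_rot: [0.0, 0.976, 0.216, -0.002]
contact_force: [0.3, 0.4, -2.2]
gripper_width: 0.518
grasp_force: 61.8
```

{"api": "play_rows", "payload": {
  "commands": [
    [0,0,-35,0,0,0],
    [0,0,-35,0,0,0],
    [0,0,-35,0,0,0],
    [0,0,0,0,0,0],
    [0,0,0,0,0,0]
  ]
}}

```text
time: 5.52
tool_pos: [0.4526, 0.2918, 0.3008]
tool_rot: [-0.001, 0.976, 0.216, 0.003]
contact_force: [-0.3, 1.0, -2.2]
gripper_width: 0.519
grasp_force: 61.8
```

```bash
python3 - <<'E'
from h import *
f,s=grab("wrist","w5"); print(s["tool_pos"],s["tool_rot"],s["gripper_width"],s["grasp_force"])
yaw=np.radians(1.667)
R1=Ro.from_euler('z',yaw)*Ro.from_euler('x',np.pi)
P0=np.array([.6872,-.0668,.084]); R2=Ro.from_euler('z',yaw)*Ro.from_euler('y',-35,degrees=True)*Ro.from_euler('x',np.pi)
n=-R2.as_matrix()[:,2]; print("n",n,"x",R2.as_matrix()[:,0])
T2=P0+.1733*n; T1=np.array([.50,-.067,.30]); print("T2",T2)
print(move(T1,R1,s))
s1=dict(tool_pos=T1,tool_rot=R1.as_quat()[[3,0,1,2]]); print(move(T2,R2,s1))
cv2.imwrite("pics/w5b.png",cv2.imread("pics/w5.png"))
E
```

```text
[0.45261953 0.29182774 0.300751  ] [-7.25818345e-04  9.76372113e-01  2.16078859e-01  2.62635563e-03] 0.519343151397409 61.818387508392334
n [-0.57333369 -0.01668564  0.81915204] x [0.81880536 0.02382957 0.57357644]
T2 [ 0.58784127 -0.06969162  0.22595905]
(array([-1.085e+02,  3.453e+02,  1.000e-01]), array([-0.1, -0.3, 23.3]))
(array([87.7,  5.2, 74. ]), array([ 0., 35.,  0.]))
```

View pics/w5b.png

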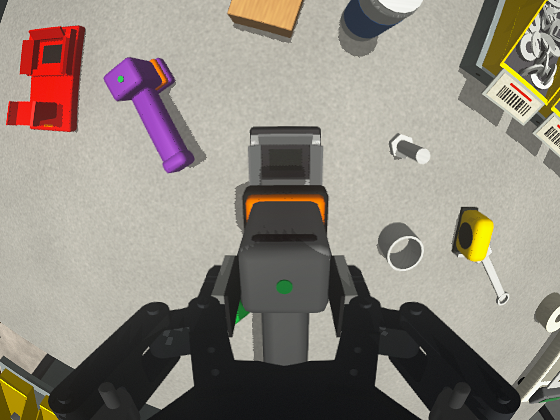

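The scanner is held square and centred (LED at (285,286)), and the base pocket is empty behind it. Next: turn, then travel.

{"api": "play_rows", "payload": {
  "commands": [
    [0,0,0,0,0,4.7],
    [0,0,0,0,0,4.7],
    [0,0,0,0,0,4.7],
    [0,0,0,0,0,4.7],
    [0,0,0,0,0,4.5]
  ]
}}

```text
time: 5.98
tool_pos: [0.4504, 0.2907, 0.2939]
tool_rot: [0.001, 1.0, 0.012, -0.003]
contact_force: [0.1, 0.4, -2.6]
gripper_width: 0.52
grasp_force: 61.8
```

{"api": "play_rows", "payload": {
  "commands": [
    [3,20,0,0,0,0],
    [3,32,0,0,0,0],
    [3,32,0,0,0,0],
    [3,32,0,0,0,0],
    [3,32,0,0,0,0]
  ]
}}

```text
time: 6.4
tool_pos: [0.4696, 0.1424, 0.2941]
tool_rot: [0.0, 1.0, 0.015, -0.003]
contact_force: [-0.4, -0.3, -3.0]
gripper_width: 0.515
grasp_force: 62.0
```

{"api": "play_rows", "payload": {
  "commands": [
    [3,32,0,0,0,0],
    [3,32,0,0,0,0],
    [3,32,0,0,0,0],
    [3,32,0,0,0,0],
    [3,32,0,0,0,0]
  ]
}}

```text
time: 6.82
tool_pos: [0.4892, -0.017, 0.2942]
tool_rot: [-0.001, 1.0, 0.014, -0.003]
contact_force: [0.2, 0.3, -1.6]
gripper_width: 0.516
grasp_force: 62.0
```

{"api": "play_rows", "payload": {
  "commands": [
    [3,32,0,0,0,0],
    [4,20,0,0,0,0],
    [0,0,0,0,0,0],
    [0,0,0,0,0,0],
    [0,0,0,0,0,0]
  ]
}}

```text
time: 7.23
tool_pos: [0.4983, -0.0669, 0.2953]
tool_rot: [-0.001, 1.0, 0.014, -0.002]
contact_force: [0.6, -0.2, -1.6]
gripper_width: 0.513
grasp_force: 62.2
```

```bash
cat > scan.py <<'E'
from h import *
yaw=np.radians(1.667); P0=np.array([.6872,-.0668,.084])
R2=Ro.from_euler('z',yaw)*Ro.from_euler('y',-35,degrees=True)*Ro.from_euler('x',np.pi)
n=-R2.as_matrix()[:,2]; T2=P0+.1733*n
if __name__=="__main__":
    s=manip.state(); print(s["tool_pos"],s["joint_pos"]); print(move(T2,R2,s))
    f=load("w5"); s5=np.load("pics/w5_s.npy",allow_pickle=True).item(); R=rot(s5["tool_rot"])
    for dx in (-.005,0,.005): print(dx,wproj(f,s5["tool_pos"]+R.apply([dx,0,-.0317]),s5))
E
python3 scan.py
```

```text
[ 0.49826539 -0.06687769  0.29528231] [-2.81905465e-01 -2.77577019e-01  1.77608270e+00  5.75050499e-04
  1.64697741e+00  1.26012213e+00]
(array([89.7,  5.5, 69. ]), array([-0.1, 35.2, -0. ]))
-0.005 [284.08611574 288.42501322]
0 [284.08212524 279.96389833]
0.005 [284.07797032 271.21100405]
```

{"api": "play_rows", "payload": {
  "commands": [
    [0,0,0,0,5,0],
    [0,0,0,0,6,0],
    [0,0,0,0,6,0],
    [0,0,0,0,6,0],
    [0,0,0,0,6,0]
  ]
}}

```text
time: 7.65
tool_pos: [0.4989, -0.0659, 0.2971]
tool_rot: [-0.004, 0.968, 0.015, 0.252]
contact_force: [-0.1, -0.4, -2.0]
gripper_width: 0.517
grasp_force: 62.2
```

{"api": "play_rows", "payload": {
  "commands": [
    [0,0,0,0,6,0],
    [0,0,0,0,0.2,0],
    [0,0,0,0,0,0],
    [0,0,0,0,0,0]
  ]
}}

```text
time: 7.98
tool_pos: [0.4993, -0.067, 0.2979]
tool_rot: [-0.004, 0.953, 0.014, 0.302]
contact_force: [0.4, 0.1, -2.2]
gripper_width: 0.516
grasp_force: 62.2
```

```bash
python3 scan.py | head -2
```

```text
[ 0.49932287 -0.06697628  0.29794895] [-0.44190212 -0.7540268   2.1763187   0.28736336  1.17432255  1.06189348]
(array([ 30.8,   5.3, 109.8]), array([-0. , -0.1,  0. ]))
```

{"api": "play_rows", "payload": {
  "commands": [
    [16,2.7,10,0,0,0],
    [16.5,2.6,20,0,0,0],
    [0,0,25,0,0,0],
    [0,0,25,0,0,0],
    [0,0,20,0,0,0]
  ]
}}

```text
time: 8.4
tool_pos: [0.5856, -0.0698, 0.2338]
tool_rot: [-0.005, 0.953, 0.015, 0.301]
contact_force: [-0.1, 0.2, -2.3]
gripper_width: 0.513
grasp_force: 62.2
```

{"api": "play_rows", "payload": {
  "commands": [
    [0,0,9,0,0,0],
    [0,0,0,0,0,0],
    [0,0,0,0,0,0],
    [0,0,0,0,0,0]
  ]
}}

```text
time: 8.73
tool_pos: [0.5895, -0.0704, 0.2291]
tool_rot: [-0.004, 0.953, 0.014, 0.303]
contact_force: [0.0, -0.5, -2.9]
gripper_width: 0.515
grasp_force: 62.2
```

```bash
python3 - <<'E'
from scan import *
f,s=grab("wrist","w6"); print(s["tool_pos"],move(T2,R2,s),s["joint_vel"].max())
print(wproj(f,P0,s),wproj(f,s["tool_pos"]+rot(s["tool_rot"]).apply([-.0027,0,-.0317]),s))
b,_=grab("side","s6")
cv2.imwrite("pics/m6.png",np.hstack([cv2.resize(f["image"],(480,360)),cv2.resize(b["image"][140:320,240:400],(320,360))])[:,:,::-1])
E
```

```text
[ 0.58948754 -0.07040112  0.22912318] (array([-3.2, -0.8,  1.6]), array([ 0. , -0.3,  0. ])) 0.004396370706724352
[283.64469409 179.04243683] [284.93993847 286.11595518]
```

View pics/m6.png

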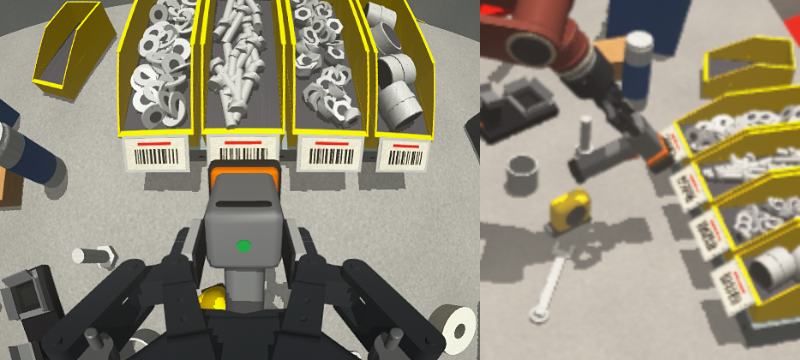

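The scanner sits over the bolts label (third from the right). Now a fine check of lateral centring, using the red bars and the bolts label's edges.

```bash
python3 - <<'E'
from scan import *
f=load("w6"); s=np.load("pics/w6_s.npy",allow_pickle=True).item(); i=f["image"].astype(int)
red=((i[:,:,0]>150)&(i[:,:,1]<100)&(i[:,:,2]<100)).astype(np.uint8); red[:120]=0; red[200:]=0
k,l,st,c=cv2.connectedComponentsWithStats(red)
ux,uy=R2.as_matrix()[:,0],np.cross(n,R2.as_matrix()[:,0])
def pl(p): o,d=wray(f,p,s); return o+d*((P0-o)@n)/(d@n)
for j in range(1,k):
    if st[j,4]>20: q=pl(c[j])-P0; print(np.round(c[j],1),"slope,width mm",np.round([q@ux*1e3,q@uy*1e3],1),np.round(pl(c[j]),4))
row=i[172:186,230:340].min(2).mean(0); print(np.round(row).astype(int).tolist())
for nm,zz in (("hood edges",0),):
    print(i[182:200:3,235:250,:].min(2).tolist())
w=s["tool_pos"]+rot(s["tool_rot"]).apply([-.0027,0,.0733])-P0; print("window",w@ux*1e3,w@uy*1e3,w@n*1e3)
E
```

```text
[283.5 166. ] slope,width mm [14.4  0.1] [ 0.699  -0.0663  0.0923]
[180.5 167.3] slope,width mm [ 14.4 114.1] [0.6957 0.0476 0.0923]
[385.5 167.1] slope,width mm [  14.5 -112.5] [ 0.7024 -0.1789  0.0923]
[473.2 170.1] slope,width mm [  14.6 -228.9] [ 0.7058 -0.2953  0.0923]
[74, 74, 70, 72, 85, 84, 83, 84, 87, 85, 92, 156, 199, 195, 193, 198, 206, 208, 206, 205, 204, 205, 208, 211, 211, 216, 163, 55, 45, 162, 152, 124, 193, 151, 53, 174, 220, 183, 100, 105, 122, 117, 184, 219, 184, 103, 99, 160, 129, 85, 182, 220, 221, 165, 42, 43, 174, 184, 77, 130, 202, 193, 118, 165, 222, 183, 112, 172, 209, 144, 43, 61, 171, 214, 149, 45, 68, 78, 131, 200, 175, 117, 188, 218, 215, 215, 217, 218, 215, 215, 216, 205, 194, 194, 198, 164, 91, 61, 63, 76, 79, 84, 84, 84, 86, 75, 72, 71, 70, 70]
[[33, 33, 39, 54, 65, 57, 139, 200, 195, 193, 196, 202, 203, 202, 206], [65, 67, 65, 65, 63, 57, 142, 200, 195, 194, 198, 207, 209, 208, 209], [98, 100, 100, 98, 97, 92, 136, 185, 197, 199, 163, 75, 28, 34, 39], [107, 106, 103, 104, 104, 103, 141, 188, 201, 154, 50, 38, 43, 45, 46], [101, 104, 104, 101, 142, 181, 184, 198, 152, 36, 45, 49, 51, 51, 50], [139, 180, 177, 177, 175, 173, 158, 105, 33, 42, 46, 48, 40, 21, 9]]
window 0.8451987183116348 -0.8078587662184536 101.64627842415412
```

Window is within 1 mm of the label's middle, 102 mm away, and square within 0.3°. Hold.

{"api": "play_rows", "payload": {
  "commands": [
    [0,0,0,0,0,0],
    [0,0,0,0,0,0],
    [0,0,0,0,0,0],
    [0,0,0,0,0,0],
    [0,0,0,0,0,0]
  ]
}}

```text
time: 9.25
tool_pos: [0.5886, -0.0703, 0.2272]
tool_rot: [-0.004, 0.953, 0.014, 0.302]
contact_force: [-0.5, 0.4, -2.4]
gripper_width: 0.518
grasp_force: 62.2
```

{"api": "play_rows", "payload": {
  "commands": [
    [0,0,0,0,0,0],
    [0,0,0,0,0,0],
    [0,0,0,0,0,0],
    [0,0,0,0,0,0],
    [0,0,0,0,0,0]
  ]
}}

```text
time: 9.67
tool_pos: [0.5887, -0.0703, 0.227]
tool_rot: [-0.004, 0.953, 0.014, 0.302]
contact_force: [0.4, 0.4, -2.2]
gripper_width: 0.515
grasp_force: 62.2
```

{"api": "play_rows", "payload": {
  "commands": [
    [0,0,0,0,0,0],
    [0,0,0,0,0,0],
    [0,0,0,0,0,0],
    [0,0,0,0,0,0],
    [0,0,0,0,0,0]
  ]
}}

```text
time: 10.08
tool_pos: [0.5887, -0.0703, 0.2271]
tool_rot: [-0.004, 0.953, 0.014, 0.302]
contact_force: [0.1, -0.1, -2.2]
gripper_width: 0.516
grasp_force: 62.2
```

{"api": "play_rows", "payload": {
  "commands": [
    [0,0,0,0,0,0],
    [0,0,0,0,0,0],
    [0,0,0,0,0,0],
    [0,0,0,0,0,0],
    [0,0,0,0,0,0]
  ]
}}

```text
time: 10.5
tool_pos: [0.5887, -0.0703, 0.2271]
tool_rot: [-0.004, 0.953, 0.014, 0.302]
contact_force: [-0.1, 0.6, -1.9]
gripper_width: 0.516
grasp_force: 62.2
```

{"api": "play_rows", "payload": {
  "commands": [
    [0,0,0,0,0,0],
    [0,0,0,0,0,0],
    [0,0,0,0,0,0],
    [0,0,0,0,0,0],
    [0,0,0,0,0,0]
  ]
}}

```text
time: 10.92
tool_pos: [0.5887, -0.0703, 0.2271]
tool_rot: [-0.004, 0.953, 0.014, 0.302]
contact_force: [0.2, -0.1, -2.8]
gripper_width: 0.516
grasp_force: 62.2
```

{"api": "play_rows", "payload": {
  "commands": [
    [0,0,0,0,0,0],
    [0,0,0,0,0,0],
    [0,0,0,0,0,0],
    [0,0,0,0,0,0],
    [0,0,0,0,0,0]
  ]
}}

```text
time: 11.33
tool_pos: [0.5887, -0.0703, 0.2271]
tool_rot: [-0.004, 0.953, 0.014, 0.302]
contact_force: [-1.2, -0.1, -2.7]
gripper_width: 0.518
grasp_force: 62.2
```

{"api": "play_rows", "payload": {
  "commands": [
    [0,0,0,0,0,0],
    [0,0,0,0,0,0],
    [0,0,0,0,0,0]
  ]
}}

```text
time: 11.58
tool_pos: [0.5887, -0.0703, 0.2271]
tool_rot: [-0.004, 0.953, 0.014, 0.302]
contact_force: [0.2, -0.0, -2.9]
gripper_width: 0.519
grasp_force: 62.2
```

{"api": "play_rows", "payload": {
  "commands": [
    [0,0,-20,0,0,0],
    [0,0,-25,0,0,0],
    [0,0,-25,0,0,0],
    [0,0,-25,0,0,0],
    [-32,-5,-15,0,0,0]
  ]
}}

```text
time: 12.0
tool_pos: [0.5015, -0.0689, 0.3067]
tool_rot: [-0.002, 0.951, 0.014, 0.307]
contact_force: [-0.1, -0.4, 0.5]
gripper_width: 0.515
grasp_force: 62.3
```

{"api": "play_rows", "payload": {
  "commands": [
    [0,0,0,0,-6,0],
    [0,0,0,0,-6,0],
    [0,0,0,0,-6,0],
    [0,0,0,0,-6,0],
    [0,0,0,0,-6,0]
  ]
}}

```text
time: 12.42
tool_pos: [0.4994, -0.0679, 0.3003]
tool_rot: [0.0, 0.999, 0.014, 0.045]
contact_force: [-0.1, 0.3, -1.6]
gripper_width: 0.515
grasp_force: 62.3
```

{"api": "play_rows", "payload": {
  "commands": [
    [0,0,0,0,-5.2,0],
    [0,0,0,0,0,0],
    [0,0,0,0,0,0]
  ]
}}

```text
time: 12.67
tool_pos: [0.4999, -0.0677, 0.2978]
tool_rot: [-0.0, 1.0, 0.015, 0.0]
contact_force: [-0.6, -0.4, -1.9]
gripper_width: 0.515
grasp_force: 62.3
```

```bash
python3 - <<'E'
from h import *
s=manip.state(); q=np.load("seat.npy",allow_pickle=True).item(); print(s["tool_pos"])
print(move(q["tool_pos"]+[0,0,.205],rot(q["tool_rot"]),s))
E
```

```text
[ 0.49991952 -0.06765958  0.29784205]
(array([ -35.3, -360.7,   -2.2]), array([ -0. ,   0.3, -23.3]))
```

{"api": "play_rows", "payload": {
  "commands": [
    [-3,-20,0,0,0,0],
    [-3,-32,0,0,0,0],
    [-3,-32,0,0,0,0],
    [-3,-32,0,0,0,0],
    [-3,-32,0,0,0,0]
  ]
}}

```text
time: 13.08
tool_pos: [0.4788, 0.0807, 0.299]
tool_rot: [-0.0, 1.0, 0.014, 0.002]
contact_force: [0.4, 0.1, -2.8]
gripper_width: 0.514
grasp_force: 62.4
```

{"api": "play_rows", "payload": {
  "commands": [
    [-3,-32,0,0,0,0],
    [-3,-32,0,0,0,0],
    [-3,-32,0,0,0,0],
    [-3,-32,0,0,0,0],
    [-3,-32,0,0,0,0]
  ]
}}

```text
time: 13.5
tool_pos: [0.4592, 0.2403, 0.2992]
tool_rot: [-0.001, 1.0, 0.014, 0.002]
contact_force: [1.1, -0.2, -3.0]
gripper_width: 0.516
grasp_force: 62.4
```

{"api": "play_rows", "payload": {
  "commands": [
    [-3,-32,0,0,0,0],
    [-2,-21,-2,0,0,0],
    [0,0,0,0,0,-6],
    [0,0,0,0,0,-6],
    [0,0,0,0,0,-6]
  ]
}}

```text
time: 13.92
tool_pos: [0.453, 0.2921, 0.301]
tool_rot: [-0.001, 0.985, 0.174, 0.001]
contact_force: [0.3, 0.8, -2.7]
gripper_width: 0.514
grasp_force: 62.5
```

{"api": "play_rows", "payload": {
  "commands": [
    [0,0,0,0,0.3,-5.3],
    [0,0,0,0,0,0],
    [0,0,0,0,0,0]
  ]
}}

```text
time: 14.17
tool_pos: [0.4532, 0.2916, 0.301]
tool_rot: [-0.001, 0.977, 0.215, 0.004]
contact_force: [-0.1, -0.5, -2.7]
gripper_width: 0.518
grasp_force: 62.5
```

```bash
cat > back.py <<'E'
from h import *
s=manip.state(); q=np.load("seat.npy",allow_pickle=True).item(); print(s["tool_pos"],s["contact_force"])
print(move(q["tool_pos"],rot(q["tool_rot"]),s))
E
python3 back.py
```

```text
[0.45324914 0.29157362 0.30102333] [-0.11015591 -0.52886872 -2.693062  ]
(array([-7.000e-01,  1.000e-01,  2.057e+02]), array([-0.1, -0.1, -0.2]))
```

{"api": "play_rows", "payload": {
  "commands": [
    [0,0,25,0,0,-0.2],
    [0,0,30,0,0,0],
    [0,0,30,0,0,0],
    [0,0,30,0,0,0],
    [0,0,20,0,0,0]
  ]
}}

```text
time: 14.58
tool_pos: [0.4528, 0.2913, 0.1623]
tool_rot: [-0.0, 0.976, 0.216, 0.001]
contact_force: [-0.4, 0.8, -3.1]
gripper_width: 0.517
grasp_force: 62.5
```

{"api": "play_rows", "payload": {
  "commands": [
    [0,0,0,0,0,0],
    [0,0,0,0,0,0],
    [0,0,0,0,0,0]
  ]
}}

```text
time: 14.83
tool_pos: [0.4553, 0.2926, 0.1676]
tool_rot: [-0.001, 0.976, 0.217, 0.004]
contact_force: [0.2, 0.0, -1.7]
gripper_width: 0.515
grasp_force: 62.6
```

```bash
python3 back.py; python3 - <<'E'
from h import *
f,s=grab("wrist","w7")
cv2.imwrite("pics/w7b.png",cv2.resize(f["image"][60:340,160:420,::-1],(780,600) if 0 else (557,600)))
E
```

```text
[0.45531513 0.292601   0.16764143] [ 0.24542969  0.04277176 -1.67375148]
(array([-2.1,  0.1, 72.3]), array([-0. , -0.2,  0.1]))
```

View pics/w7b.png

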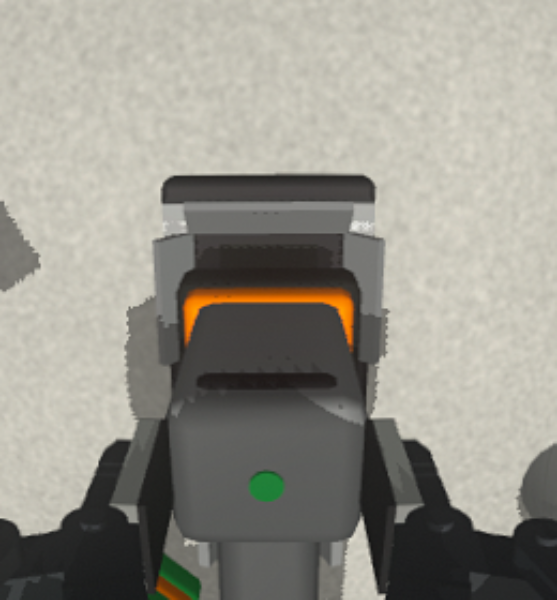

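The hood (centre 270) lines up laterally with the pocket (centre 269). Correct x by -2 mm and descend in stages.

{"api": "play_rows", "payload": {
  "commands": [
    [-2,0,10,0,-0.2,0],
    [0,0,15,0,0,0],
    [0,0,15,0,0,0],
    [0,0,0,0,0,0],
    [0,0,0,0,0,0]
  ]
}}

```text
time: 15.3
tool_pos: [0.4523, 0.2913, 0.1253]
tool_rot: [0.0, 0.976, 0.218, 0.0]
contact_force: [-0.5, 0.5, -2.8]
gripper_width: 0.514
grasp_force: 62.5
```

```bash
python3 back.py
```

```text
[0.45231028 0.29132736 0.12529729] [-0.51838377  0.49975333 -2.82413211]
(array([ 1.7,  0.3, 30. ]), array([-0. ,  0.3,  0.2]))
```

{"api": "play_rows", "payload": {
  "commands": [
    [1,0,6,0,0,0.2],
    [0.5,0,6,0,0,0],
    [0,0,6,0,0,0],
    [0,0,4,0,0,0],
    [0,0,0,0,0,0]
  ]
}}

```text
time: 15.72
tool_pos: [0.4533, 0.2917, 0.1021]
tool_rot: [0.0, 0.976, 0.216, -0.0]
contact_force: [-0.3, 0.6, -2.1]
gripper_width: 0.516
grasp_force: 62.6
```

```bash
python3 back.py
```

```text
[0.45325022 0.2917361  0.1021394 ] [-0.27664391  0.60638371 -2.05811599]
(array([0.7, 0.2, 6.8]), array([-0. ,  0.3, -0. ]))
```

{"api": "play_rows", "payload": {
  "commands": [
    [0.5,0,3,0,0,0],
    [0,0,2,0,0,0],
    [0,0,1.5,0,0,0],
    [0,0,0,0,0,0],
    [0,0,0,0,0,0]
  ]
}}

```text
time: 16.13
tool_pos: [0.4545, 0.2923, 0.097]
tool_rot: [-0.0, 0.976, 0.216, 0.001]
contact_force: [-0.1, 0.7, -2.1]
gripper_width: 0.517
grasp_force: 62.6
```

```bash
python3 back.py
```

```text
[0.45446762 0.29229553 0.09697246] [-0.13203409  0.7112812  -2.10764235]
(array([-0.6,  0.2,  1.7]), array([-0. ,  0.2, -0. ]))
```

{"api": "play_rows", "payload": {
  "commands": [
    [-0.5,0,1.5,0,0,0],
    [0,0,1,0,0,0],
    [0,0,0,0,0,0],
    [0,0,0,0,0,0]
  ]
}}

```text
time: 16.47
tool_pos: [0.4546, 0.2923, 0.0953]
tool_rot: [-0.0, 0.976, 0.216, 0.002]
contact_force: [0.3, 0.0, 1.0]
gripper_width: 0.512
grasp_force: 62.9
```

```bash
python3 back.py
```

```text
[0.45458331 0.2923367  0.09533005] [0.25766602 0.03677249 1.03476245]
(array([-0.7,  0.2,  0. ]), array([-0. ,  0.1, -0. ]))
```

It is back at the seat height with light contact. Release and retreat.

{"api": "play_rows", "payload": {
  "commands": [
    [0,0,0,0,0,0],
    [0,0,0,0,0,0],
    [0,0,0,0,0,0],
    [0,0,0,0,0,0],
    [0,0,0,0,0,0]
  ],
  "hand": 85
}}

```text
time: 16.88
tool_pos: [0.454, 0.2921, 0.0945]
tool_rot: [-0.0, 0.976, 0.216, 0.001]
contact_force: [-0.2, -1.2, -0.6]
gripper_width: 0.996
grasp_force: 0.0
```

{"api": "play_rows", "payload": {
  "commands": [
    [0,0,0,0,0,0],
    [0,0,0,0,0,0],
    [0,0,-10,0,0,0],
    [0,0,-25,0,0,0],
    [0,0,-30,0,0,0]
  ]
}}

```text
time: 17.3
tool_pos: [0.4523, 0.2913, 0.1583]
tool_rot: [0.0, 0.976, 0.216, -0.002]
contact_force: [0.5, 0.3, -0.4]
gripper_width: 0.996
grasp_force: 0.0
```

{"api": "play_rows", "payload": {
  "commands": [
    [0,0,-20,0,0,0],
    [0,0,0,0,0,0],
    [0,0,0,0,0,0]
  ]
}}

```text
time: 17.55
tool_pos: [0.455, 0.2926, 0.1821]
tool_rot: [-0.001, 0.976, 0.216, 0.003]
contact_force: [-0.1, -0.0, -0.1]
gripper_width: 0.999
grasp_force: 0.0
```

```bash
python3 - <<'E'
from h import *
f,s=grab("wrist","w8"); print(s["tool_pos"],s["gripper_width"],s["contact_force"])
def led(i,roi):
    x,y,w,h=roi; c=i[y:y+h,x:x+w].astype(int); m=(c[:,:,1]-c[:,:,0]>40)&(c[:,:,1]-c[:,:,2]>25); p=np.argwhere(m)
    return (p.mean(0)[::-1]+[x,y],len(p))
f4=load("w4"); s4=np.load("pics/w4_s.npy",allow_pickle=True).item()
for F,S in((f4,s4),(f,s)):
    p=led(F["image"],(260,195,45,45)); print(p,onz(wray(F,p[0],S),.127))
cv2.imwrite("pics/m8.png",np.hstack([cv2.resize(f["image"],(480,360))[:,:,::-1],cv2.resize(grab("side","s8")[0]["image"][150:220,220:290],(320,360))[:,:,::-1]]))
a=load("side0");b=load("s8");d=np.abs(a["image"].astype(int)-b["image"]).max(2)
print("side head roi diff",d[165:192,245:275].mean(),led(a["image"],(258,165,14,12)),led(b["image"],(258,165,14,12)))
E
```

```text
[0.45500272 0.29261966 0.18212214] 0.9986255581932005 [-0.0849478  -0.03802972 -0.08704765]
(array([279.97916667, 218.05208333]), 96) [0.45074952 0.28955689 0.127     ]
(array([285.47826087, 220.39130435]), 92) [0.45204426 0.29017287 0.127     ]
side head roi diff 18.72222222222222 (array([263.66666667, 170.66666667]), 3) (array([nan, nan]), 0)<stdin>:5: RuntimeWarning: Mean of empty slice.
  ret = um.true_divide(
```

View pics/m8.png

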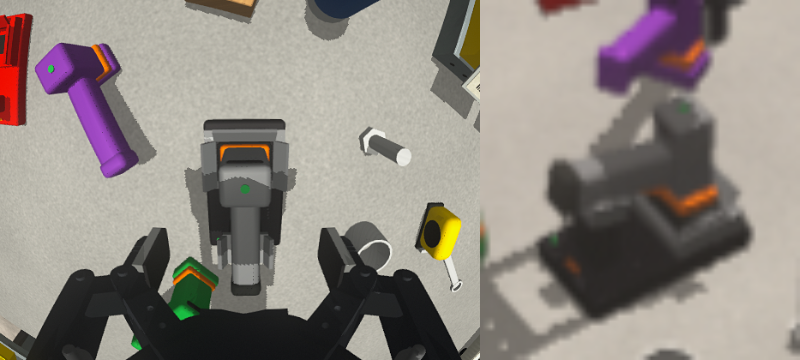

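The scanner sits in the black base, LED at side pixel (264.4,170.8) against (264.4,171.4) originally. The gripper is clear and the bystanders have not moved.

```bash
python3 -c "
from plant import manip
print(manip.job_done())"
```

```text
the job is handed in; nothing more can be done
None
```

I scanned the bolts label from about 10 cm, holding still for about 2.8 s, put the scanner back seated in its charging base, and handed the job in at about 17.6 s; no verdict on the result was shown.

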